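# Wipe both sides of a teether on the sloping bar

## Task

Wipe both broad sides of the teether on the sloping sprung bar, the white side first, then turn it and do the green side: lay the side flat on the bar just below the handle, pressing gently so that the bar gives a little, and draw the teether up along the slope, still pressing, until the bar has wiped it right down to the bottom end. Then stand it upright on its bottom end in the middle of the cork mat and let go, leaving the canister, lid and caddy where they are.

Things in the scene. Friction and masses are not known exactly. Their poses are not given: they have to be found in the camera images.
- teether: Hard rigid paddle-shaped teether, 140 g, upright on its flat bottom end, loose. Blade 30 mm thick (x), 64 wide (y), up to 85 mm (z); above it a handle 26 thick (x), 36 wide (y), up to 135 mm. The +x half is white, the -x half green. Origin: centre of the bottom end; z to the handle. Broad sides at x = +15 mm (white) and -15 mm (green). Grip the handle across its thickness, 112 mm up.
- wiper: Wiper stand, fixed: bent steel bracket on a base plate 120 x 150 x 8 mm (x from -20 to +100 mm), carrying the orange bar. Origin on the dresser top. Its front, where the teether is worked, is its -x side. Behind the bar is a grey frame, from 34 mm behind the bar's face, 8 mm above to 16 mm below the bar's centre along the slope. Nothing stands above 130 mm.
- bar_face (a point): Centre of the orange bar's front face, 115 mm above the dresser top when out; moves with the bar. Its -x is the face's outward normal (to the stand's front and up), y runs along the bar, z up the slope. The face leans back 0.55 rad (31.5 deg) from upright, so a teether lying flat on it has its handle leaning to the stand's back. Face 130 mm long (y), 16 mm high (z); bar 12 mm thick.
- bar (a joint): How far the bar is pressed in along its own +x, in m: 0 = out, 0.010 = at its hard stop. Sprung: about 2 N to start it, 4 N at 0.005, 6 N at the stop. Anything from 0.003 to 0.008 is a good wiping pressure.
- mat: Square cork mat, fixed, 120 x 120 x 6 mm. Origin: centre of its underside on the dresser top; its upper face is 6 mm above.
- canister: Closed white ceramic canister with a blue lid, 76 mm across, 92 mm tall, loose. Origin: centre of its underside. Leave it alone.
- sippy_lid: Stainless steel sippy lid, 74 mm across, 31 mm tall with its spout, loose. Origin: centre of its underside. Leave it alone.
- caddy: Clear acrylic tilt-out caddy with three small jars in it, about 125 x 160 x 106 mm, loose. Origin: centre of its underside; tilted front towards -x. Leave it alone.

How it is judged:
On the way, in this order (a step that is already met when the one before it is completed fails the run):
1. the white side lies flat on the bar in the top part of the blade (bar centre over 53 mm above the bottom end), pressing it in by more than 2 mm (value of joint bar above 0.002 m and contact force between teether and wiper above 0.5 N and angle between the x axis of teether and the x axis of bar_face, either way round below 0.17 rad and angle between the z axis of teether and the z axis of bar_face, either way round below 0.2 rad and y of teether in the frame of bar_face between -0.033 and 0.033 m and x of bar_face in the frame of teether above 0.01 m and z of bar_face in the frame of teether above 0.053 m), for 0.1 s.
2. the white side, still flat and pressing, has the bar at mid blade (bar centre 30 to 47 mm above the bottom end) (value of joint bar above 0.002 m and contact force between teether and wiper above 0.5 N and angle between the x axis of teether and the x axis of bar_face, either way round below 0.17 rad and angle between the z axis of teether and the z axis of bar_face, either way round below 0.2 rad and y of teether in the frame of bar_face between -0.033 and 0.033 m and x of bar_face in the frame of teether above 0.01 m and z of bar_face in the frame of teether between 0.03 and 0.047 m), for 0.02 s.
3. the white side, still flat and pressing, has the bar near its bottom end (bar centre under 26 mm above it) (value of joint bar above 0.002 m and contact force between teether and wiper above 0.5 N and angle between the x axis of teether and the x axis of bar_face, either way round below 0.17 rad and angle between the z axis of teether and the z axis of bar_face, either way round below 0.2 rad and y of teether in the frame of bar_face between -0.033 and 0.033 m and x of bar_face in the frame of teether above 0.01 m and z of bar_face in the frame of teether below 0.026 m), for 0.05 s.
4. the green side lies flat on the bar in the top part of the blade (bar centre over 53 mm above the bottom end), pressing it in by more than 2 mm (value of joint bar above 0.002 m and contact force between teether and wiper above 0.5 N and angle between the x axis of teether and the x axis of bar_face, either way round below 0.17 rad and angle between the z axis of teether and the z axis of bar_face, either way round below 0.2 rad and y of teether in the frame of bar_face between -0.033 and 0.033 m and x of bar_face in the frame of teether below -0.01 m and z of bar_face in the frame of teether above 0.053 m), for 0.1 s.
5. the green side, still flat and pressing, has the bar at mid blade (bar centre 30 to 47 mm above the bottom end) (value of joint bar above 0.002 m and contact force between teether and wiper above 0.5 N and angle between the x axis of teether and the x axis of bar_face, either way round below 0.17 rad and angle between the z axis of teether and the z axis of bar_face, either way round below 0.2 rad and y of teether in the frame of bar_face between -0.033 and 0.033 m and x of bar_face in the frame of teether below -0.01 m and z of bar_face in the frame of teether between 0.03 and 0.047 m), for 0.02 s.
6. the green side, still flat and pressing, has the bar near its bottom end (bar centre under 26 mm above it) (value of joint bar above 0.002 m and contact force between teether and wiper above 0.5 N and angle between the x axis of teether and the x axis of bar_face, either way round below 0.17 rad and angle between the z axis of teether and the z axis of bar_face, either way round below 0.2 rad and y of teether in the frame of bar_face between -0.033 and 0.033 m and x of bar_face in the frame of teether below -0.01 m and z of bar_face in the frame of teether below 0.026 m), for 0.05 s.
At the end, for the whole second after the job is handed in: The teether stands on its bottom end on the cork mat, at rest and released, within 40 mm of the mat's centre and within 0.08 rad of upright (horizontal distance between teether and mat below 0.04 m and angle between teether's own z axis and vertical below 0.08 rad and z of teether in the frame of mat between 0.003 and 0.01 m and linear speed of teether below 0.05 m/s and angular speed of teether below 0.5 rad/s); the robot touches nothing.
It fails at once if the teether is rammed against the wiper with more than 20 N (contact force between teether and wiper above 20 N).
It fails at once if the canister is shifted by more than 20 mm (distance of canister from where it was at the start of the episode above 0.02 m).
It fails at once if the sippy lid is shifted by more than 20 mm (distance of sippy_lid from where it was at the start of the episode above 0.02 m).
It fails at once if the caddy is shifted by more than 20 mm (distance of caddy from where it was at the start of the episode above 0.02 m).
It also fails if it takes over 67 s, if anything falls off the work surface, if the arm or the gripper's body presses on something with over 40 N, if the wrist force passes 120 N, or if a joint passes its speed limit or range.

## Robot

A 6-joint arm with a two-finger parallel gripper is mounted at the origin on the work surface. World frame = base frame: x ahead of the robot, y to its left, z up, the work surface at z = 0. Lengths are in m, angles in rad, forces in N, time in s.
With the tool pointing down it reaches from about 0.35 to 0.85 m from the base axis. Payload 8.1 kg.
Tool frame: the origin (TCP) lies between the finger pads; the fingertips stand nose_length ahead of it and the grasp point (between the pads) lies 2 mm behind it (nose_length is the distance from the TCP to the fingertips, in m); z points along the fingers, x is the direction in which the jaws open and shut, and the axes are right-handed (so a half turn about z gives the same grasp; the last joint's range is limited). The gripper opens to 93 mm and grips with 3 to 60 N. Pads are 15 mm wide; open, the fingers measure 128 mm over their backs; the gripper's body (75 mm by 188 mm) begins 65 mm behind the grasp point.
Start: joints at [-1.236, 0.13, 1.488, -0, 1.523, -0.085], TCP at [0.245, -0.548, 0.236] pointing down, gripper open.
Joint ranges: [-2.96, 2.96], [-0.89, 2.26], [0.02, 2.5], [-1.34, 4.48], [0, 2.73], [-2.66, 2.66]. Speed limits (rad/s): [2.39, 2.39, 2.79, 3.14, 3.14, 3.14].

## Interface

Orientations are given as a rotation vector (axis times angle).
In Python, from plant import * gives the robot as it stands.
- The arm moves only by the tool carry_out, never from a script. Its argument "steps" is a list of rows, each an object with "xyz": the shift along the world's x, y, z in cm, a list of three; "rot": the turn, a rotation vector about the world's x, y, z in degrees, a list of three. In form: [{"xyz": [tx, ty, tz], "rot": [rx, ry, rz]}, ...]. A call has 1 to 10 rows; each row is the pose to reach, as a shift and turn from the pose commanded when the call began; what a row does not reach only later rows make up. A row lasts 1/10 s, in which the tool goes at most 50 mm and 8.59 degrees, less where a joint would pass 70% of its speed; a pose out of reach is approached as far as the arm can. A call with a gripper value outside its range is refused whole. "grip" is the opening, from 0 (shut) to 1 (fully open), set as the call begins (left out, the last holds). The fingers move at their own pace and stop on an object; "force" is the grip in N (left out, the last holds). Time passes only in rows, so rows that repeat a pose let the fingers close. It gives the time, the measured TCP pose, the force and the opening at its end, in the units of the state.
- read_state(): the state, without advancing time (a new reading comes with each control period).
- read_camera(name): name is "scene" or "side" or "wrist"; returns the picture (384x512x3 uint8, red, green, blue); there is no depth.
- calibration(name): a dict with "fov_y" (degrees; the focal length in pixels is half the picture's height over the tangent of half this angle, whatever the lens; pixels are square), "cx", "cy" (the principal point, pixels), "xyz" and "attitude" of the camera in the world. Camera axes: x right, y down, z forward; pixel columns grow to the right and rows downward; lengths in m; the calibration is good to about 2 mm. The wrist camera is an equidistant fisheye: a pixel r from the principal point sees the ray r / f radians off the axis. A picture is of the moment at which its call begins: read the wrist's pose just before it. calibration takes no time and is no camera call; for the wrist camera it gives the pose at the moment of the call.
- close_job(): hands the job in, once; it reports no verdict.
The state is a dict: "t": time; "q": joint angles; "dq": joint speeds; "joint_torque": joint torques, N m; "tool_pos": TCP position; "orientation": TCP orientation; "force": force on the tool from outside, world axes, zero at the start; "wrist_torque": the same for the moment, N m; "opening": finger opening in m.
Only numpy, scipy, OpenCV 4.12 (cv2) and the standard library are available. Lean on these libraries where they do the work, as an engineer would, in place of code of your own. Each camera call takes 0.05 s, during which the arm holds its last target.

## Working session

There is one attempt and no reset: what is moved stays moved. The work goes in short steps, Python scripts to look and compute and a tool call to move; the robot and the scene stay as the last step left them, time stands still between calls to the robot, and variables do not carry over. Pictures are saved under pics/ and viewed, and the job is handed in when it is done.

Besides the shell and the picture viewer there is one more tool, called by a JSON object that holds its "name" and its "arguments". carry_out: Moves the arm, as the interface text tells. Its arguments: {"type":"object","properties":{"steps":{"type":"array","items":{"type":"object","properties":{"xyz":{"type":"array","items":{"type":"number"}},"rot":{"type":"array","items":{"type":"number"}}}}},"grip":{"type":"number"},"force":{"type":"number"}},"required":["steps"]}

```bash
ls; mkdir -p pics; python3 - <<'E'
from plant import *
import cv2
s=read_state();print(s)
for n in ["scene","side","wrist"]:
    print(n,calibration(n)); cv2.imwrite(f"pics/a_{n}.png",read_camera(n)[:,:,::-1])
E
```

```text
pics
{'t': 0.0, 'q': array([-1.23639279e+00,  1.31148707e-01,  1.48928424e+00, -2.31459074e-07,
        1.52299246e+00, -8.54113426e-02]), 'dq': array([ 0.00098765, -0.00105918,  0.00241308, -0.0001785 ,  0.00133009,
       -0.00033109]), 'joint_torque': array([-9.16119970e-04, -5.59837568e+01, -4.91768146e+01,  7.68241519e-02,
        3.54231067e-02, -1.82674371e-04]), 'tool_pos': array([ 0.24439116, -0.54738063,  0.23459214]), 'orientation': array([-2.63461733e+00,  1.70918828e+00,  2.27212015e-03]), 'force': array([-0.48034362, -0.34251863, -0.00919022]), 'wrist_torque': array([ 0.00914761, -0.01592857, -0.03420895]), 'opening': 0.09306551733852897}
scene {'fov_y': 52.16178631396122, 'cx': 259.97295471731445, 'cy': 186.37163283382142, 'xyz': array([ 1.39269181, -0.25428187,  0.71849029]), 'attitude': array([-1.82784957, -1.4208861 ,  0.67572605])}
side {'fov_y': 49.74067901662922, 'cx': 261.2359829156519, 'cy': 194.74091454825637, 'xyz': array([0.35288692, 0.5817276 , 0.76503332]), 'attitude': array([-0.551564  ,  2.71697119, -1.13397837])}
wrist {'fov_y': 65.70646984690485, 'cx': 256.61119330287363, 'cy': 194.69868183586075, 'xyz': array([ 0.31758753, -0.51652701,  0.38425598]), 'attitude': array([ 2.42598246, -1.57205573, -0.23175606])}
```

View pics/a_scene.png

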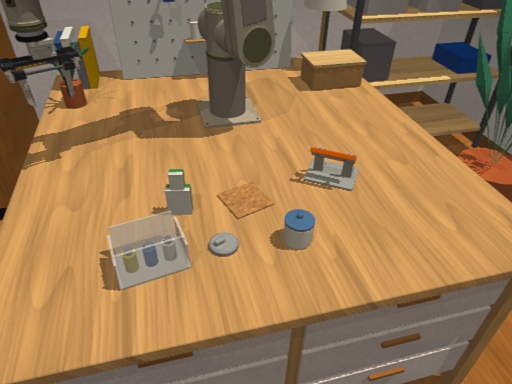

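View pics/a_side.png

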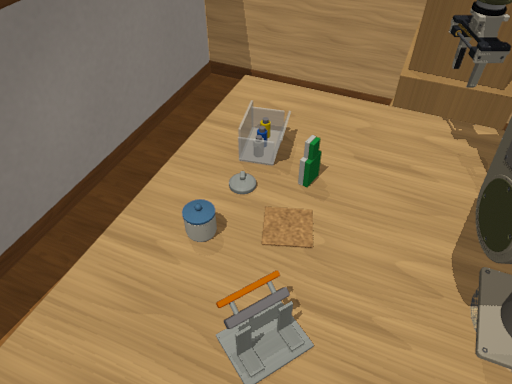

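View pics/a_wrist.png

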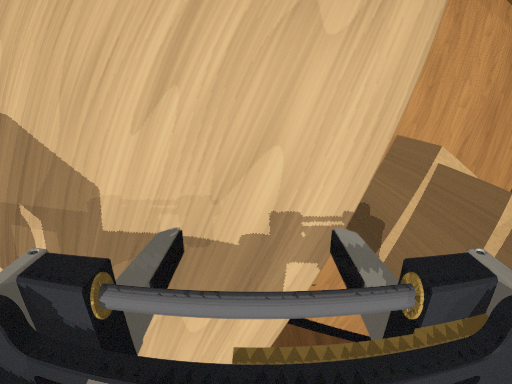

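```bash
cat > h.py <<'E'
import numpy as np,cv2
from scipy.spatial.transform import Rotation as R
from plant import *
def K(c): return 192/np.tan(np.radians(c['fov_y'])/2)
def ray(n,u,v,c=None):
    c=c or calibration(n); f=K(c); d=np.array([(u-c['cx'])/f,(v-c['cy'])/f,1.])
    if n=='wrist':
        r=np.hypot(d[0],d[1]); d=np.array([d[0]/r*np.sin(r),d[1]/r*np.sin(r),np.cos(r)])
    return c['xyz'],R.from_rotvec(c['attitude']).apply(d/np.linalg.norm(d))
def onz(n,u,v,z,c=None):
    o,d=ray(n,u,v,c); return o+d*(z-o[2])/d[2]
def proj(n,p,c=None):
    c=c or calibration(n); q=R.from_rotvec(c['attitude']).inv().apply(np.array(p)-c['xyz']); f=K(c)
    if n=='wrist':
        th=np.arctan2(np.hypot(q[...,0],q[...,1]),q[...,2]); k=f*th/np.hypot(q[...,0],q[...,1])
        return np.stack([c['cx']+k*q[...,0],c['cy']+k*q[...,1]],-1)
    return np.stack([c['cx']+f*q[...,0]/q[...,2],c['cy']+f*q[...,1]/q[...,2]],-1)
def tri(a,b):
    (o1,d1),(o2,d2)=a,b
    A=np.stack([d1,-d2],1); t=np.linalg.lstsq(A,o2-o1,rcond=None)[0]
    p,q=o1+t[0]*d1,o2+t[1]*d2
    return (p+q)/2,np.linalg.norm(p-q)
E
python3 - <<'E'
import cv2
a=cv2.imread('pics/a_scene.png');b=cv2.imread('pics/a_side.png')
def crop(im,x,y,w,h,k,n): cv2.imwrite(n,cv2.resize(im[y:y+h,x:x+w],None,fx=k,fy=k,interpolation=cv2.INTER_NEAREST))
crop(a,150,135,220,120,3.6,'pics/c1.png')
crop(b,200,120,130,100,6,'pics/c2.png')
crop(b,200,200,130,184,3.2,'pics/c3.png')
E
```

```text
(no output)
```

View pics/c1.png

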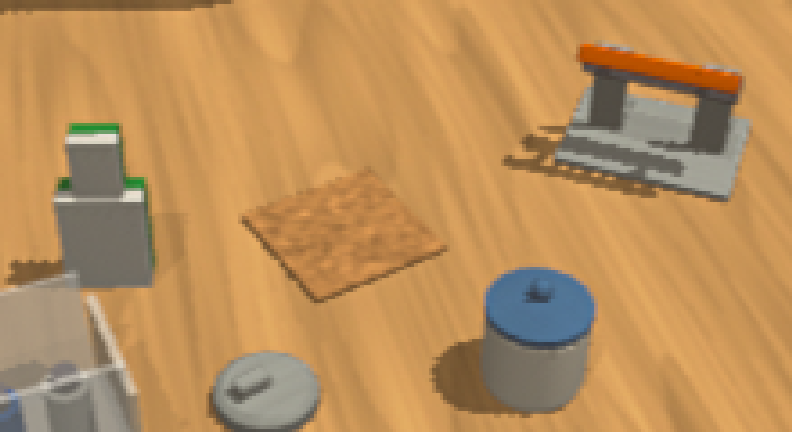

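View pics/c2.png

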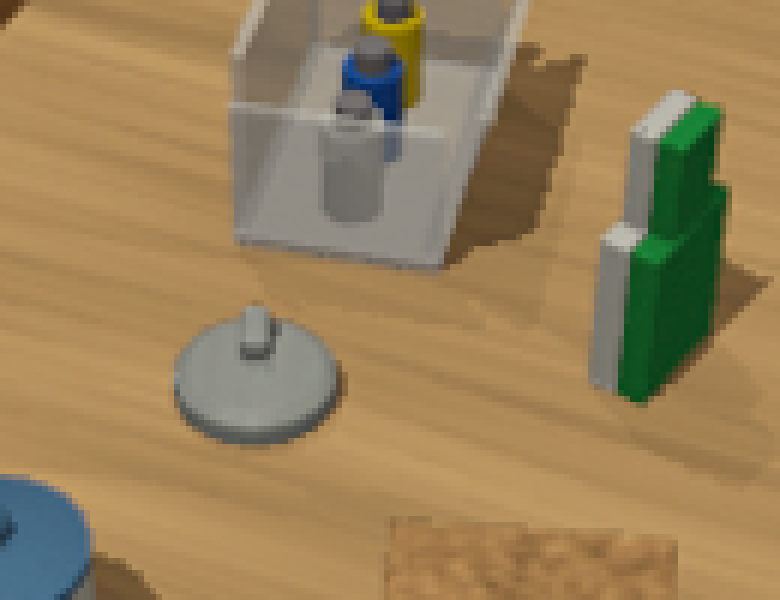

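View pics/c3.png

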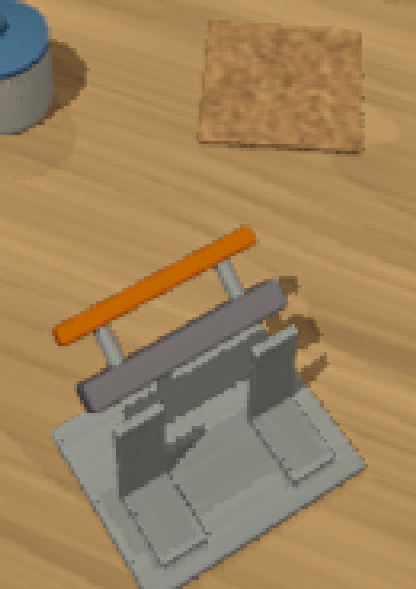

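```bash
python3 - <<'E'
from h import *
np.set_printoptions(precision=4,suppress=True)
c2=lambda x,y:(200+x/6-.4,120+y/6-.4)
c3=lambda x,y:(200+x/3.2-.3,200+y/3.2-.3)
c1=lambda x,y:(150+x/3.6-.3,135+y/3.6-.3)
print('teether top side');P=[onz('side',*c2(*p),.135)for p in[(632,132),(680,91),(722,107),(668,147)]];print(np.array(P),np.mean(P,0))
print('scene top');P=[onz('scene',*c1(*p),.135)for p in[(68,137),(118,137),(120,124),(70,124)]];print(np.array(P),np.mean(P,0))
print('bottom side',*[onz('side',*c2(*p),0)for p in[(590,387),(640,403),(712,340)]])
print('bottom scene',*[onz('scene',*c1(*p),0)for p in[(63,284),(153,287)]])
print('shoulder scene white',*[onz('scene',*c1(*p),.085)for p in[(55,199),(145,199)]])
print('mat side');P=[onz('side',*c3(*p),.006)for p in[(207,20),(362,33),(362,150),(197,142)]];print(np.array(P),np.mean(P,0))
print('mat scene');P=[onz('scene',*c1(*p),.006)for p in[(241,219),(370,168),(448,247),(319,300)]];print(np.array(P),np.mean(P,0))
print('plate side');P=[onz('side',*c3(*p),.008)for p in[(52,430),(367,463)]];print(np.array(P))
print('plate scene');P=[onz('scene',*c1(*p),.008)for p in[(555,155),(727,195),(751,120)]];print(np.array(P))
# bar: side far/upper edge; 
print('bar side');P=[onz('side',*c3(*p),.12)for p in[(54,328),(247,228),(256,240),(62,345)]];print(np.array(P))
print('bar scene');P=[onz('scene',*c1(*p),.12)for p in[(581,45),(742,72),(738,92),(580,62)]];print(np.array(P))
E
```

```text
teether top side
[[ 0.5681 -0.2209  0.135 ]
 [ 0.5584 -0.2558  0.135 ]
 [ 0.5388 -0.2521  0.135 ]
 [ 0.5512 -0.2172  0.135 ]] [ 0.5541 -0.2365  0.135 ]
scene top
[[ 0.5523 -0.2573  0.135 ]
 [ 0.5602 -0.2232  0.135 ]
 [ 0.5445 -0.2201  0.135 ]
 [ 0.5365 -0.2546  0.135 ]] [ 0.5484 -0.2388  0.135 ]
bottom side [ 0.572  -0.2077  0.    ] [ 0.548  -0.2066 -0.    ] [ 0.5309 -0.2595  0.    ]
bottom scene [ 0.5511 -0.2768  0.    ] [ 0.5704 -0.211   0.    ]
shoulder scene white [ 0.5559 -0.2727  0.085 ] [ 0.5707 -0.2097  0.085 ]
mat side
[[ 0.6219 -0.0916  0.006 ]
 [ 0.5046 -0.1264  0.006 ]
 [ 0.4692 -0.0157  0.006 ]
 [ 0.5817  0.0244  0.006 ]] [ 0.5443 -0.0523  0.006 ]
mat scene
[[ 0.5118 -0.1328  0.006 ]
 [ 0.4691 -0.0156  0.006 ]
 [ 0.5838  0.019   0.006 ]
 [ 0.6207 -0.0928  0.006 ]] [ 0.5464 -0.0556  0.006 ]
plate side
[[0.5762 0.264  0.008 ]
 [0.3943 0.2094 0.008 ]]
plate scene
[[0.4898 0.1423 0.008 ]
 [0.5754 0.2623 0.008 ]
 [0.4799 0.331  0.008 ]]
bar side
[[0.5694 0.2578 0.12  ]
 [0.4959 0.1552 0.12  ]
 [0.4881 0.161  0.12  ]
 [0.5606 0.2653 0.12  ]]
bar scene
[[0.4951 0.1519 0.12  ]
 [0.5613 0.2617 0.12  ]
 [0.5868 0.246  0.12  ]
 [0.5189 0.142  0.12  ]]
```

```bash
python3 - <<'E'
from h import *
np.set_printoptions(precision=4,suppress=True)
import itertools
for n,zs in (('scene',(.1218,.1082)),('side',(.1218,.1155))):
    im=cv2.imread(f'pics/a_{n}.png'); hsv=cv2.cvtColor(im,cv2.COLOR_BGR2HSV)
    m=cv2.inRange(hsv,(5,215,120),(18,255,255)); 
    k,l,st,_=cv2.connectedComponentsWithStats(m)
    i=1+np.argmax([ s[4] if 180<s[0]<380 and 130<s[1]<320 else 0 for s in st[1:]]); m=(l==i).astype(np.uint8)
    print(n,st[i])
    c=max(cv2.findContours(m,0,1)[0],key=cv2.contourArea)
    # per-column top and bottom edge
    ys,xs=np.nonzero(m); cols=range(xs.min()+4,xs.max()-3)
    top=np.polyfit(cols,[ys[xs==x].min()-.5 for x in cols],1); bot=np.polyfit(cols,[ys[xs==x].max()+.5 for x in cols],1)
    print('xr',xs.min(),xs.max(),'slopes',top[0],bot[0])
    x0,x1=xs.min()-.5,xs.max()+.5
    for e,z in ((top,zs[0] if n=='scene' else .1218),(bot,zs[1])):
        P=np.array([onz(n,x,np.polyval(e,x),z) for x in (x0,x1)]); d=P[1]-P[0]
        print(z,P,np.linalg.norm(d),np.degrees(np.arctan2(d[1],d[0])),P.mean(0))
E
```

```text
scene [311 147  44  14 210]
xr 311 354 slopes 0.19974259974259972 0.2030888030888032
0.1218 [[0.4941 0.1503 0.1218]
 [0.5661 0.2551 0.1218]] 0.12714077325325854 55.52621653802138 [0.5301 0.2027 0.1218]
0.1082 [[0.4984 0.1501 0.1082]
 [0.5707 0.2553 0.1082]] 0.1277031069580261 55.50627620544624 [0.5345 0.2027 0.1082]
side [216 271  64  37 422]
xr 216 279 slopes -0.534586466165412 -0.5410799726589194
0.1218 [[0.5701 0.2602 0.1218]
 [0.4931 0.1493 0.1218]] 0.13504001908976931 -124.77653869826689 [0.5316 0.2047 0.1218]
0.1155 [[0.5658 0.2694 0.1155]
 [0.4891 0.159  0.1155]] 0.13444757048842304 -124.8236493311676 [0.5274 0.2142 0.1155]
```

```bash
python3 - <<'E'
from h import *
import plant
np.set_printoptions(precision=4,suppress=True)
c2=lambda x,y:(200+x/6-.4,120+y/6-.4)
print('caddy',onz('side',*c2(440,265),0),onz('side',*c2(235,240),0), onz('side',*c2(525,0),.1))
print('can',onz('scene',299,217,.092),'lid',onz('side',*c2(255,385),.015))
print([ (k,getattr(plant,k)) for k in dir(plant) if 'nose' in k.lower()], [k for k in dir(plant) if k[0]!='_'])
c=calibration('wrist');s=read_state();Rt=R.from_rotvec(s['orientation'])
print('cam in tool',Rt.inv().apply(c['xyz']-s['tool_pos']),(Rt.inv()*R.from_rotvec(c['attitude'])).as_matrix(), Rt.as_matrix())
E
```

```text
caddy [ 0.665  -0.2594  0.    ] [ 0.7618 -0.2378  0.    ] [ 0.6577 -0.3412  0.1   ]
can [0.7441 0.0294 0.092 ] lid [ 0.7038 -0.1353  0.015 ]
[('nose_length', 0.017)] ['IKError', 'calibration', 'close_job', 'nose_length', 'read_camera', 'read_state']
cam in tool [ 0.0014 -0.0795 -0.1496] [[ 1.      0.0009 -0.0002]
 [-0.0008  0.9584  0.2856]
 [ 0.0005 -0.2856  0.9584]] [[ 0.4075 -0.9132 -0.0005]
 [-0.9132 -0.4075  0.0013]
 [-0.0014 -0.0001 -1.    ]]
```

{"name": "carry_out", "arguments": {"steps": [{"xyz":[6,6,2],"rot":[0,0,8]},{"xyz":[12,12,3],"rot":[0,0,16]},{"xyz":[18,18,3],"rot":[0,0,24]},{"xyz":[22,22,3],"rot":[0,0,32]},{"xyz":[26,26,3],"rot":[0,0,40]},{"xyz":[29,29,3],"rot":[0,0,48]},{"xyz":[30.8,31,3],"rot":[0,0,50.4]},{"xyz":[30.8,31,3],"rot":[0,0,50.4]},{"xyz":[30.8,31,3],"rot":[0,0,50.4]},{"xyz":[30.8,31,3],"rot":[0,0,50.4]}], "grip": 0.65}}

```text
t: 1.15
tool_pos: [0.5552, -0.2337, 0.2651]
orientation: [-3.112, 0.417, -0.0]
force: [0.1, 0.1, -0.8]
opening: 0.0604
```

```bash
python3 - <<'E'
from h import *
np.set_printoptions(precision=4,suppress=True)
c=calibration('wrist');im=read_camera('wrist')[:,:,::-1].copy();cv2.imwrite('pics/w1.png',im)
import pickle;pickle.dump(c,open('w1.pkl','wb'))
s=read_state();print(s['t'],s['tool_pos'],R.from_rotvec(s['orientation']).as_matrix(),s['q'])
E
```

```text
1.2 [ 0.5537 -0.2357  0.265 ] [[ 0.9645 -0.2641 -0.0007]
 [-0.2641 -0.9645  0.0006]
 [-0.0009 -0.0004 -1.    ]] [-0.4877  0.1256  1.4402  0.0002  1.5768 -0.2204]
```

View pics/w1.png

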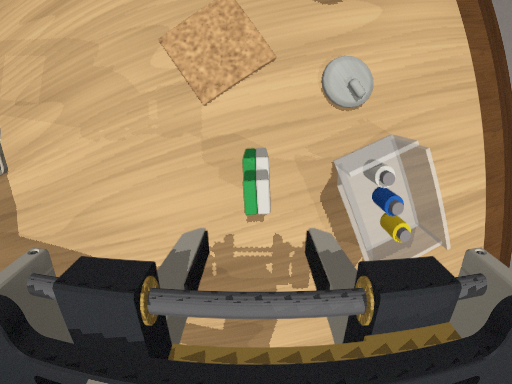

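```bash
python3 - <<'E'
import cv2
a=cv2.imread('pics/w1.png')
cv2.imwrite('pics/w1c.png',cv2.resize(a[135:230,225:290],None,fx=6,fy=6,interpolation=cv2.INTER_CUBIC))
E
```

```text
(no output)
```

View pics/w1c.png

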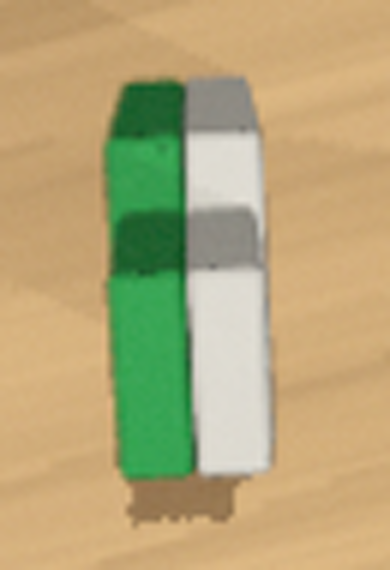

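```bash
python3 - <<'E'
from h import *
import pickle
np.set_printoptions(precision=4,suppress=True)
c=pickle.load(open('w1.pkl','rb'))
f=lambda x,y:(225+x/6-.4,135+y/6-.4)
P=np.array([onz('wrist',*f(*p),.135,c) for p in [(110,272),(264,270),(272,472),(120,478)]])
print(P,P.mean(0)); d=P[1]+P[0]-P[2]-P[3]
print(np.degrees(np.arctan2(-d[0],d[1])), np.linalg.norm(d)/2)
for p in [(187,270),(196,475)]: print(onz('wrist',*f(*p),.135,c))
# mat (pixels in full image)
m=[(225,0),(160,42),(206,104),(275,60)]
Q=np.array([onz('wrist',*p,.006,c) for p in m[1:]]);print(Q,(Q[0]+Q[2])/2)
E
```

```text
[[ 0.5457 -0.2204  0.135 ]
 [ 0.5698 -0.2266  0.135 ]
 [ 0.5624 -0.2605  0.135 ]
 [ 0.5376 -0.2548  0.135 ]] [ 0.5539 -0.2406  0.135 ]
-12.800424205431193 0.03505142510499374
[ 0.5578 -0.2233  0.135 ]
[ 0.55   -0.2577  0.135 ]
[[ 0.4727 -0.0249  0.006 ]
 [ 0.5118 -0.1323  0.006 ]
 [ 0.6182 -0.0989  0.006 ]] [ 0.5455 -0.0619  0.006 ]
```

{"name": "carry_out", "arguments": {"steps": [{"xyz":[0,-0.3,-3],"rot":[0,0,1.5]},{"xyz":[0,-0.3,-6],"rot":[0,0,1.5]},{"xyz":[0,-0.3,-9],"rot":[0,0,1.5]},{"xyz":[0,-0.3,-12],"rot":[0,0,1.5]},{"xyz":[0,-0.3,-14],"rot":[0,0,1.5]},{"xyz":[0,-0.3,-15.5],"rot":[0,0,1.5]},{"xyz":[0,-0.3,-15.5],"rot":[0,0,1.5]},{"xyz":[0,-0.3,-15.5],"rot":[0,0,1.5]}]}}

```text
t: 2.0
tool_pos: [0.5525, -0.2416, 0.1113]
orientation: [3.118, -0.385, 0.001]
force: [-0.4, 0.7, -0.4]
opening: 0.0605
```

{"name": "carry_out", "arguments": {"steps": [{"xyz":[0,0,0]},{"xyz":[0,0,0]},{"xyz":[0,0,0]},{"xyz":[0,0,0]},{"xyz":[0,0,0]},{"xyz":[0,0,0]}], "grip": 0, "force": 50}}

```text
validation failed for argument at $.st...
```

```bash
cat > look.py <<'E'
from h import *
import sys
np.set_printoptions(precision=4,suppress=True)
def look(tag,names):
    for n in names: cv2.imwrite(f'pics/{tag}_{n}.png',read_camera(n)[:,:,::-1])
    s=read_state();print(s['t'],s['tool_pos'],s['q'],s['force'],s['wrist_torque'],s['opening']);print(R.from_rotvec(s['orientation']).as_matrix())
look(sys.argv[1],sys.argv[2:])
E
python3 look.py g1 wrist
```

```text
2.05 [ 0.5531 -0.2416  0.1121] [-0.4968  0.2272  1.6102 -0.0001  1.3024 -0.2512] [ 0.4623 -0.3305 -0.2218] [-0.0235 -0.0627 -0.0032] 0.0605921626845435
[[ 0.97   -0.2431  0.0016]
 [-0.2431 -0.97   -0.0009]
 [ 0.0018  0.0005 -1.    ]]
```

View pics/g1_wrist.png

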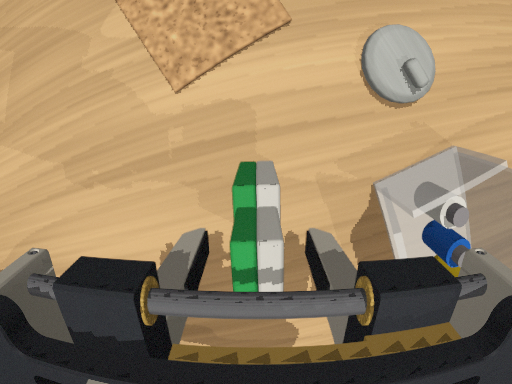

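{"name": "carry_out", "arguments": {"steps": [{"xyz":[0,0.1,-0.2],"rot":[0,0,0]},{"xyz":[0,0.1,-0.2],"rot":[0,0,0]},{"xyz":[0,0.1,-0.2],"rot":[0,0,0]},{"xyz":[0,0.1,-0.2],"rot":[0,0,0]},{"xyz":[0,0.1,-0.2],"rot":[0,0,0]},{"xyz":[0,0.1,-0.2],"rot":[0,0,0]}], "grip": 0, "force": 50}}

```text
t: 2.65
tool_pos: [0.5527, -0.2399, 0.1088]
orientation: [3.118, -0.384, 0.0]
force: [0.7, -0.1, 2.6]
opening: 0.0257
```

```bash
python3 look.py g2
```

```text
2.65 [ 0.5527 -0.2399  0.1088] [-0.4946  0.2291  1.6142 -0.      1.298  -0.2495] [ 0.677  -0.1004  2.6256] [ 0.0419 -0.0258 -0.0549] 0.025724073100451446
[[ 0.9701 -0.2427  0.0002]
 [-0.2427 -0.9701 -0.0001]
 [ 0.0002  0.0001 -1.    ]]
```

{"name": "carry_out", "arguments": {"steps": [{"xyz":[0,0,3],"rot":[0,0,0]},{"xyz":[0,0,7],"rot":[0,0,0]},{"xyz":[0,0,11],"rot":[0,0,0]},{"xyz":[0,0,15],"rot":[0,0,8]},{"xyz":[0,3,18],"rot":[0,0,16]},{"xyz":[0,7,18],"rot":[0,0,24]},{"xyz":[0,11,18],"rot":[0,0,32]},{"xyz":[0,15,18],"rot":[0,0,40]},{"xyz":[0,19,18],"rot":[0,0,48]},{"xyz":[0,23,18],"rot":[0,0,56]}]}}

```text
t: 3.65
tool_pos: [0.5521, -0.0083, 0.2883]
orientation: [-2.93, -1.133, 0.001]
force: [0.7, -0.5, -0.9]
opening: 0.0261
```

{"name": "carry_out", "arguments": {"steps": [{"xyz":[0,3,0],"rot":[0,0,8]},{"xyz":[0,6,0],"rot":[0,0,16]},{"xyz":[0,9,0],"rot":[0,0,24]},{"xyz":[1,12,0],"rot":[0,0,32]},{"xyz":[2,14,0],"rot":[0,0,40]},{"xyz":[3,15,0],"rot":[0,0,48]},{"xyz":[4,16,0],"rot":[0,0,56]},{"xyz":[4,16,0],"rot":[0,0,64]},{"xyz":[4,16,0],"rot":[0,0,72]},{"xyz":[4,16,0],"rot":[0,0,80]}]}}

```text
t: 4.65
tool_pos: [0.5924, 0.1503, 0.288]
orientation: [-1.515, -2.751, 0.001]
force: [-0.2, -0.5, -1.7]
opening: 0.0257
```

```bash
python3 look.py t1 wrist
```

```text
4.7 [0.5924 0.1502 0.288 ] [ 0.1644  0.1458  1.3767 -0.0001  1.6202 -1.9788] [ 1.109  -0.7079 -0.7771] [ 0.0963 -0.068   0.006 ] 0.025871351582278036
[[-0.5417  0.8406 -0.001 ]
 [ 0.8406  0.5417 -0.0002]
 [ 0.0004 -0.001  -1.    ]]
```

View pics/t1_wrist.png

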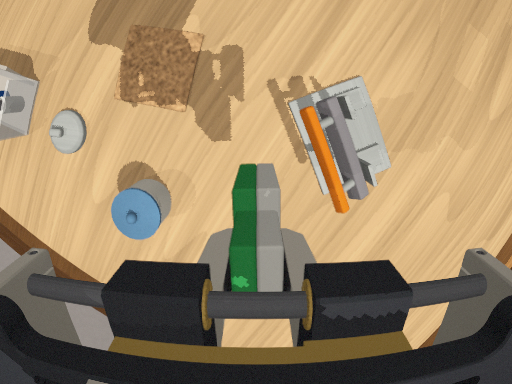

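```bash
python3 - <<'E'
from h import *
np.set_printoptions(precision=4,suppress=True)
c=calibration('wrist');print(c['xyz'])
im=cv2.imread('pics/t1_wrist.png');hsv=cv2.cvtColor(im,cv2.COLOR_BGR2HSV)
m=cv2.inRange(hsv,(3,200,80),(20,255,255));m[:, :280]=0;m[:,370:]=0;m[:90]=0;m[230:]=0
k,l,st,_=cv2.connectedComponentsWithStats(m);i=1+np.argmax(st[1:,4]);m=l==i;print(st[i])
ys,xs=np.nonzero(m);rows=range(ys.min()+6,ys.max()-6)
L=np.array([(xs[ys==r].min()-.5,r) for r in rows]);Rr=np.array([(xs[ys==r].max()+.5,r) for r in rows])
for e,z,nm in((L,.1082,'front low'),(Rr,.1155,'back up')):
    P=np.array([onz('wrist',u,v,z,c) for u,v in e]);a=np.polyfit(P[:,1],P[:,0],1)
    print(nm,'yaw',np.degrees(np.arctan2(1,a[0])),'x at y=.2',np.polyval(a,.2), P[0],P[-1])
# ends
print(onz('wrist',307,109,.112,c),onz('wrist',344,211,.112,c))
cv2.imwrite('pics/t1c.png',cv2.resize(im[90:230,280:400],None,fx=5,fy=4,interpolation=cv2.INTER_CUBIC))
E
```

```text
[0.5254 0.1054 0.4377]
[ 300  106   49  107 1504]
front low yaw 55.7385149047254 x at y=.2 0.5388345152111584 [0.5027 0.1472 0.1082] [0.5684 0.2445 0.1082]
back up yaw 55.44954988819282 x at y=.2 0.5209346357243588 [0.4938 0.1599 0.1155] [0.5588 0.255  0.1155]
[0.4955 0.1518 0.112 ] [0.5675 0.2576 0.112 ]
```

View pics/t1c.png

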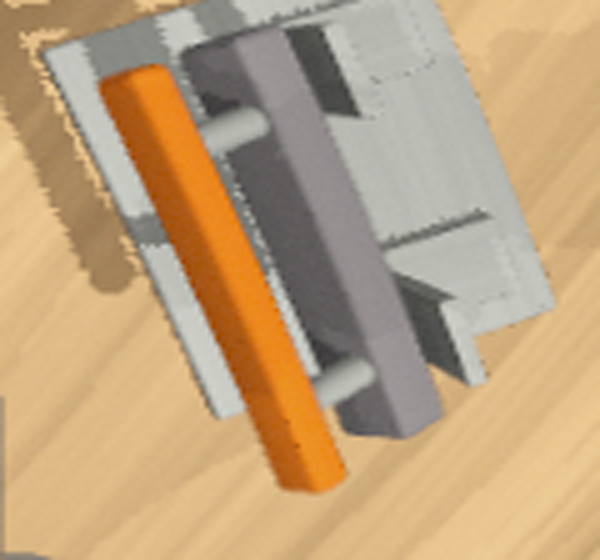

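```bash
cat > plan.py <<'E'
from h import *
np.set_printoptions(precision=4,suppress=True)
yaw=np.radians(145.6)
Rb=R.from_euler('z',yaw)*R.from_euler('y',.55)
F=np.array([.535,.2008,.115])
xb,yb,zb=Rb.as_matrix().T
def tcp(b,press,side=1,gz=.109,yo=0): return F+zb*(gz-b)+xb*(press-.015)+yb*yo
def tool(side): # white: tool x=teether x=xb, tool z=-z
    return Rb*R.from_euler('x',np.pi) if side>0 else Rb*R.from_euler('z',np.pi)*R.from_euler('x',np.pi)
def delta(b,press,side=1):
    s=read_state();Rt=R.from_rotvec(s['orientation'])
    return (tcp(b,press,side)-s['tool_pos'])*100,np.degrees((tool(side)*Rt.inv()).as_rotvec())
E
python3 - <<'E'
from plan import *
print(xb,yb,zb); print(delta(.063,-.05)); print(tcp(.063,-.05))
E
```

```text
[-0.7034  0.4816 -0.5227] [-0.565  -0.8251  0.    ] [-0.4313  0.2953  0.8525]
(array([-3.1482,  3.2912, -9.9828]), array([-22.715 , -22.1665,  22.2363]))
[0.5609 0.1831 0.1882]
```

{"name": "carry_out", "arguments": {"steps": [{"xyz":[0,0,0],"rot":[-4.5,-4.4,4.4]},{"xyz":[0,0,0],"rot":[-9.1,-8.9,8.9]},{"xyz":[0,0,0],"rot":[-13.6,-13.3,13.3]},{"xyz":[0,1,0],"rot":[-18.2,-17.7,17.8]},{"xyz":[-1,2,-2],"rot":[-22.7,-22.2,22.2]},{"xyz":[-2,3,-4],"rot":[-22.7,-22.2,22.2]},{"xyz":[-3.1,3.3,-7],"rot":[-22.7,-22.2,22.2]},{"xyz":[-3.1,3.3,-10],"rot":[-22.7,-22.2,22.2]},{"xyz":[-3.1,3.3,-10],"rot":[-22.7,-22.2,22.2]}]}}

```text
t: 5.6
tool_pos: [0.5582, 0.182, 0.1828]
orientation: [0.791, 2.489, -0.218]
force: [0.0, -1.3, -2.2]
opening: 0.0258
```

```bash
python3 look.py p1 wrist scene side; python3 -c "
from plan import *
print(delta(.063,0))
import cv2
a=cv2.imread('pics/p1_scene.png')[80:230,260:420];b=cv2.imread('pics/p1_side.png')[150:350,150:350]
cv2.imwrite('pics/p1a.png',cv2.resize(a,None,fx=4,fy=4));cv2.imwrite('pics/p1b.png',cv2.resize(b,None,fx=3,fy=3))"
```

```text
5.75 [0.5623 0.1832 0.1903] [ 0.5161 -0.0757  1.8817 -0.5454  1.1329 -1.8232] [ 0.7105 -0.6972 -0.6342] [0.3681 0.1864 0.0158] 0.025811888541816444
[[-0.6929  0.5761  0.4336]
 [ 0.4955  0.8173 -0.2942]
 [-0.5239  0.011  -0.8517]]
(array([-3.6616,  2.3957, -2.8198]), array([-0.4724,  0.4265,  0.7808]))
```

View pics/p1_wrist.png

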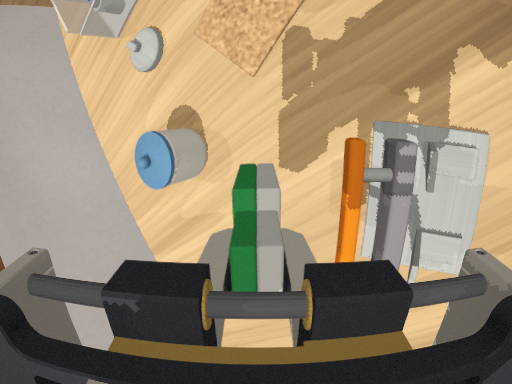

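View pics/p1a.png

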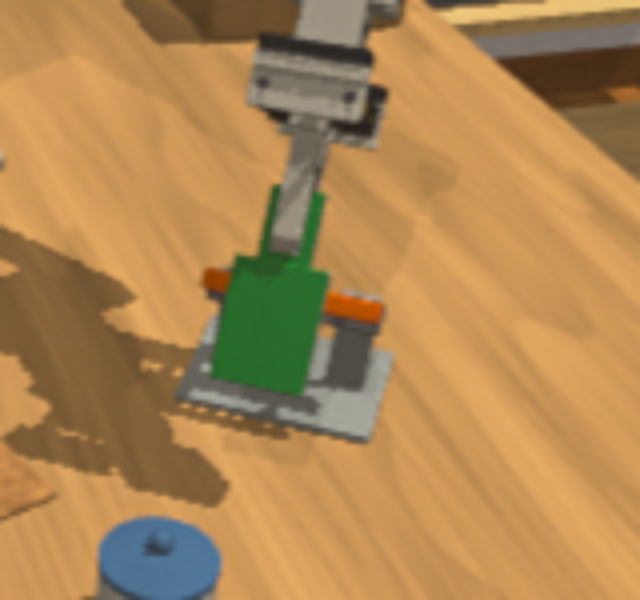

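View pics/p1b.png

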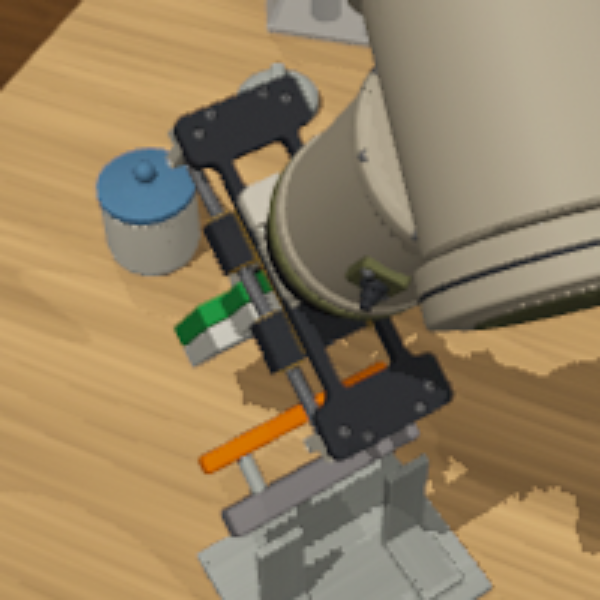

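{"name": "carry_out", "arguments": {"steps": [{"xyz":[-1,0.7,-0.8],"rot":[-0.5,0.4,0.8]},{"xyz":[-2,1.3,-1.6],"rot":[-0.5,0.4,0.8]},{"xyz":[-2.6,1.7,-2],"rot":[-0.5,0.4,0.8]},{"xyz":[-2.96,1.92,-2.3],"rot":[-0.5,0.4,0.8]},{"xyz":[-2.96,1.92,-2.3],"rot":[-0.5,0.4,0.8]},{"xyz":[-2.96,1.92,-2.3],"rot":[-0.5,0.4,0.8]}]}}

```text
t: 6.35
tool_pos: [0.532, 0.2025, 0.1658]
orientation: [0.768, 2.492, -0.219]
force: [-0.4, 0.3, -1.7]
opening: 0.0256
```

```bash
python3 look.py p2 wrist scene; python3 -c "
from plan import *
print(delta(.063,0))
s=read_state();print(s['force']@xb,s['force']@zb)
import cv2
a=cv2.imread('pics/p2_scene.png')[120:210,280:380]
cv2.imwrite('pics/p2a.png',cv2.resize(a,None,fx=6,fy=6))"
```

```text
6.45 [0.5323 0.2023 0.1661] [ 0.5813 -0.0814  1.9331 -0.5645  1.1301 -1.7569] [-0.4296 -0.2268 -0.6744] [0.2997 0.2566 0.0494] 0.025841668770670113
[[-0.7044  0.5638  0.4312]
 [ 0.4801  0.8259 -0.2957]
 [-0.5228 -0.0013 -0.8524]]
(array([-0.6622,  0.4862, -0.4016]), array([ 0.0674, -0.0348, -0.0782]))
0.5454232915641772 -0.4566353120655817
```

View pics/p2_wrist.png

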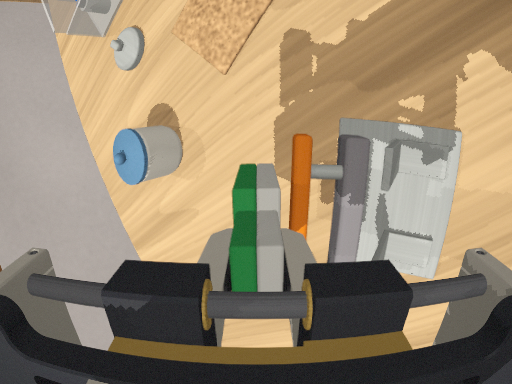

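View pics/p2a.png

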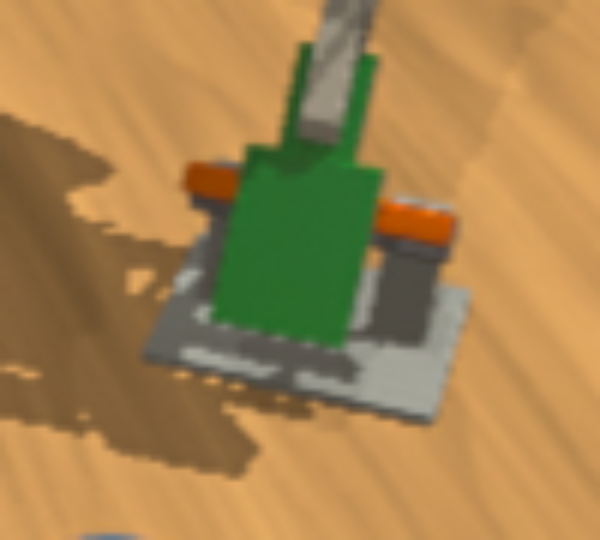

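```bash
python3 - <<'E'
from plan import *
im=cv2.imread('pics/p2_wrist.png')
s=read_state();c=calibration('wrist');Rt=R.from_rotvec(s['orientation'])
hsv=cv2.cvtColor(im,cv2.COLOR_BGR2HSV);m=cv2.inRange(hsv,(3,200,80),(20,255,255));m[:,:284]=0;m[:,320:]=0;m[:125]=0;m[240:]=0
for v in range(145,230,14):
    xs=np.nonzero(m[v])[0]
    o,d=ray('wrist',xs.min()-.5,v,c); o2=Rt.inv().apply(o-s['tool_pos']);d2=Rt.inv().apply(d)
    out=[]
    for tz in (.071,.055):
        zt=.109-tz  # tool z of that plane
        p=o2+d2*(zt-o2[2])/d2[2]; out.append(p[:2]*1000)
    print(v,xs.min(),xs.max(),out)
# teether white edge at shoulder top z=.085
for u,v in((278,170),):
    o,d=ray('wrist',u,v,c); o2=Rt.inv().apply(o-s['tool_pos']);d2=Rt.inv().apply(d);p=o2+d2*(.024-o2[2])/d2[2];print(p)
cv2.imwrite('pics/p2w.png',cv2.resize(im[130:250,220:330],None,fx=5,fy=5,interpolation=cv2.INTER_CUBIC))
E
```

```text
145 293 311 [array([ 21.7355, -57.7828]), array([ 23.6791, -55.785 ])]
159 292 310 [array([ 21.3035, -48.73  ]), array([ 23.2101, -45.9577])]
173 292 309 [array([ 21.5481, -39.5359]), array([ 23.4756, -35.977 ])]
187 291 309 [array([ 21.1712, -30.1445]), array([ 23.0665, -25.7821])]
201 290 308 [array([ 20.8178, -20.5124]), array([ 22.6829, -15.326 ])]
215 290 306 [array([ 21.1671, -10.5818]), array([23.062 , -4.5457])]
229 292 306 [array([22.9485, -0.2772]), array([24.9958,  6.6404])]
[ 0.0117 -0.0444  0.024 ]
```

View pics/p2w.png

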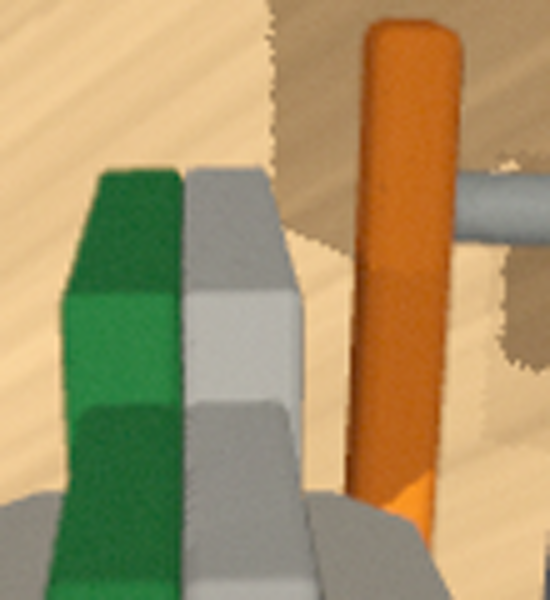

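{"name": "carry_out", "arguments": {"steps": [{"xyz":[-0.14,0.1,-0.1],"rot":[0,0,0]},{"xyz":[-0.28,0.19,-0.21],"rot":[0,0,0]},{"xyz":[-0.35,0.24,-0.26],"rot":[0,0,0]},{"xyz":[-0.35,0.24,-0.26],"rot":[0,0,0]}]}}

```text
t: 6.85
tool_pos: [0.5283, 0.2047, 0.1629]
orientation: [0.769, 2.493, -0.22]
force: [-0.4, 0.4, -1.8]
opening: 0.0261
```

```bash
cat > fs.py <<'E'
from plan import *
s=read_state();f=s['force'];print(s['t'],'Fx %.2f Fy %.2f Fz %.2f'%(f@xb,f@yb,f@zb),'tq',s['wrist_torque']@yb,'tcp-bar', 'x %.4f z(b) %.4f y %.4f'%((s['tool_pos']-F)@xb+.015,.109-(s['tool_pos']-F)@zb,(s['tool_pos']-F)@yb))
E
python3 fs.py
```

```text
6.85 Fx 1.38 Fy -0.14 Fz -1.24 tq -0.47105796120025306 tcp-bar x -0.0035 z(b) 0.0642 y 0.0005
```

{"name": "carry_out", "arguments": {"steps": [{"xyz":[-0.07,0.05,-0.05],"rot":[0,0,0]},{"xyz":[-0.14,0.1,-0.1],"rot":[0,0,0]},{"xyz":[-0.14,0.1,-0.1],"rot":[0,0,0]},{"xyz":[-0.14,0.1,-0.1],"rot":[0,0,0]}]}}

```text
t: 7.25
tool_pos: [0.5271, 0.2057, 0.162]
orientation: [0.769, 2.492, -0.219]
force: [-0.5, -0.2, -1.2]
opening: 0.0257
```

```bash
python3 fs.py
```

```text
7.25 Fx 0.89 Fy 0.48 Fz -0.84 tq -0.3948381833444147 tcp-bar x -0.0016 z(b) 0.0640 y 0.0004
```

{"name": "carry_out", "arguments": {"steps": [{"xyz":[-0.07,0.05,-0.05],"rot":[0,0,0]},{"xyz":[-0.14,0.1,-0.1],"rot":[0,0,0]},{"xyz":[-0.14,0.1,-0.1],"rot":[0,0,0]},{"xyz":[-0.14,0.1,-0.1],"rot":[0,0,0]}]}}

```text
t: 7.65
tool_pos: [0.5258, 0.2066, 0.1612]
orientation: [0.769, 2.492, -0.219]
force: [2.3, -1.4, -1.2]
opening: 0.0261
```

```bash
python3 fs.py
```

```text
7.65 Fx -1.68 Fy -0.18 Fz -2.42 tq 0.04162966579789508 tcp-bar x 0.0001 z(b) 0.0639 y 0.0004
```

{"name": "carry_out", "arguments": {"steps": [{"xyz":[-0.07,0.05,-0.05],"rot":[0,0,0]},{"xyz":[-0.14,0.1,-0.1],"rot":[0,0,0]},{"xyz":[-0.14,0.1,-0.1],"rot":[0,0,0]},{"xyz":[-0.14,0.1,-0.1],"rot":[0,0,0]}]}}

```text
t: 8.05
tool_pos: [0.5243, 0.2077, 0.1601]
orientation: [0.769, 2.492, -0.219]
force: [2.7, -1.9, -0.7]
opening: 0.0255
```

```bash
python3 fs.py;python3 look.py p3 wrist; python3 fs.py
```

```text
8.05 Fx -2.46 Fy 0.01 Fz -2.36 tq 0.221229855351046 tcp-bar x 0.0023 z(b) 0.0639 y 0.0004
8.1 [0.5243 0.2077 0.1601] [ 0.5997 -0.0815  1.9449 -0.5691  1.1303 -1.7341] [ 2.5606 -2.4683 -0.7682] [-0.0347 -0.263  -0.1517] 0.02597172119895032
[[-0.7048  0.5637  0.4307]
 [ 0.4798  0.826  -0.296 ]
 [-0.5226 -0.0019 -0.8526]]
8.1 Fx -2.59 Fy 0.59 Fz -2.49 tq 0.23663555431907912 tcp-bar x 0.0023 z(b) 0.0639 y 0.0004
```

View pics/p3_wrist.png

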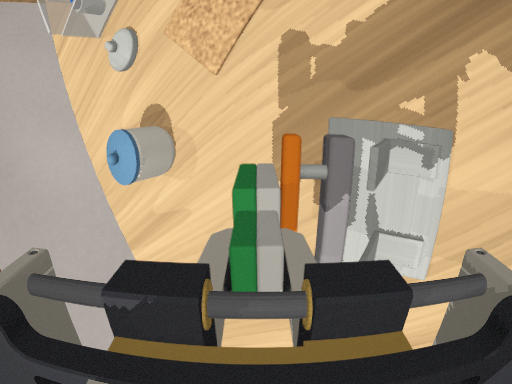

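{"name": "carry_out", "arguments": {"steps": [{"xyz":[-0.07,0.05,-0.05],"rot":[0,0,0]},{"xyz":[-0.14,0.1,-0.1],"rot":[0,0,0]},{"xyz":[-0.14,0.1,-0.1],"rot":[0,0,0]},{"xyz":[-0.14,0.1,-0.1],"rot":[0,0,0]},{"xyz":[-0.14,0.1,-0.1],"rot":[0,0,0]}]}}

```text
t: 8.6
tool_pos: [0.5229, 0.2087, 0.1591]
orientation: [0.769, 2.492, -0.219]
force: [3.4, -3.1, -1.1]
opening: 0.0258
```

```bash
python3 fs.py
```

```text
8.6 Fx -3.30 Fy 0.67 Fz -3.33 tq 0.451338960119194 tcp-bar x 0.0043 z(b) 0.0639 y 0.0004
```

{"name": "carry_out", "arguments": {"steps": [{"xyz":[-0.09,0.06,0.17],"rot":[0,0,0]},{"xyz":[-0.17,0.12,0.34],"rot":[0,0,0]},{"xyz":[-0.26,0.18,0.51],"rot":[0,0,0]},{"xyz":[-0.35,0.24,0.68],"rot":[0,0,0]},{"xyz":[-0.43,0.3,0.85],"rot":[0,0,0]},{"xyz":[-0.52,0.35,1.02],"rot":[0,0,0]},{"xyz":[-0.6,0.41,1.19],"rot":[0,0,0]},{"xyz":[-0.69,0.47,1.36],"rot":[0,0,0]}]}}

```text
t: 9.4
tool_pos: [0.5159, 0.2135, 0.1728]
orientation: [0.769, 2.492, -0.219]
force: [3.6, -1.8, -1.6]
opening: 0.0261
```

```bash
python3 fs.py; python3 look.py p4 wrist scene;python3 -c "
import cv2
a=cv2.imread('pics/p4_scene.png')[110:200,280:380]
cv2.imwrite('pics/p4a.png',cv2.resize(a,None,fx=6,fy=6))"
```

```text
9.4 Fx -2.62 Fy -0.53 Fz -3.44 tq 0.5130231844030793 tcp-bar x 0.0043 z(b) 0.0478 y 0.0003
9.5 [0.516  0.2135 0.1731] [ 0.6196 -0.1039  1.9405 -0.5644  1.1627 -1.7319] [ 1.7327 -2.0384  1.7126] [-0.2777 -0.4079 -0.1634] 0.025857030614374204
[[-0.7046  0.5637  0.431 ]
 [ 0.4799  0.826  -0.2957]
 [-0.5227 -0.0016 -0.8525]]
```

View pics/p4_wrist.png

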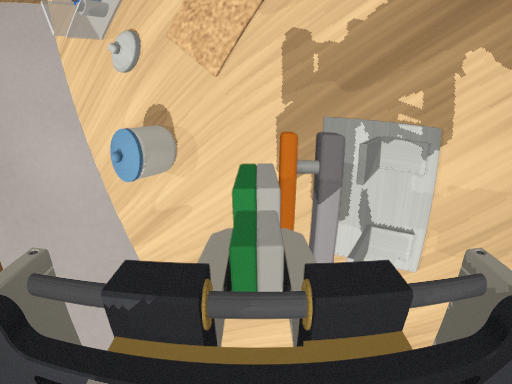

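View pics/p4a.png

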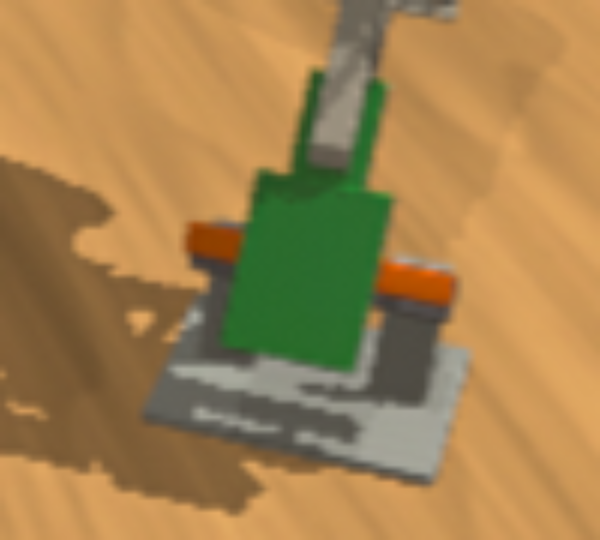

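{"name": "carry_out", "arguments": {"steps": [{"xyz":[-0.13,0.09,0.26],"rot":[0,0,0]},{"xyz":[-0.26,0.18,0.51],"rot":[0,0,0]},{"xyz":[-0.39,0.27,0.77],"rot":[0,0,0]},{"xyz":[-0.52,0.35,1.02],"rot":[0,0,0]},{"xyz":[-0.65,0.44,1.28],"rot":[0,0,0]},{"xyz":[-0.78,0.53,1.54],"rot":[0,0,0]},{"xyz":[-0.91,0.62,1.79],"rot":[0,0,0]},{"xyz":[-1.04,0.71,2.05],"rot":[0,0,0]},{"xyz":[-1.17,0.8,2.3],"rot":[0,0,0]},{"xyz":[-1.29,0.89,2.56],"rot":[0,0,0]}]}}

```text
t: 10.5
tool_pos: [0.5029, 0.2224, 0.1984]
orientation: [0.769, 2.492, -0.219]
force: [3.0, -3.2, -0.7]
opening: 0.0259
```

```bash
python3 fs.py; python3 look.py p5 wrist scene;python3 fs.py;python3 -c "
import cv2
a=cv2.imread('pics/p5_scene.png')[110:200,280:380]
cv2.imwrite('pics/p5a.png',cv2.resize(a,None,fx=6,fy=6))"
```

```text
10.5 Fx -3.26 Fy 0.95 Fz -2.76 tq 0.6489592027680839 tcp-bar x 0.0043 z(b) 0.0177 y 0.0003
10.6 [0.503  0.2225 0.1988] [ 0.6507 -0.1408  1.9251 -0.5561  1.2231 -1.7343] [ 1.3263 -2.0867  2.3528] [-0.2861 -0.4329 -0.2208] 0.025566972012309366
[[-0.7046  0.5637  0.431 ]
 [ 0.4799  0.826  -0.2957]
 [-0.5226 -0.0015 -0.8525]]
10.6 Fx -3.17 Fy 0.97 Fz 0.82 tq 0.5188605113477862 tcp-bar x 0.0041 z(b) 0.0174 y 0.0002
```

View pics/p5_wrist.png

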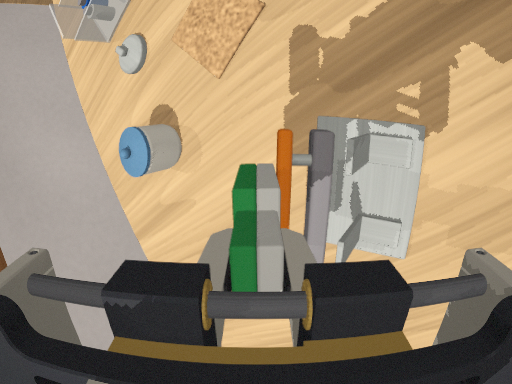

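View pics/p5a.png

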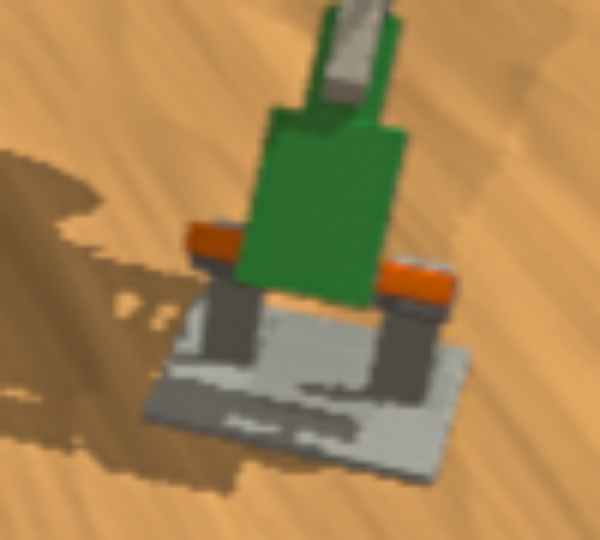

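{"name": "carry_out", "arguments": {"steps": [{"xyz":[-0.13,0.09,0.26],"rot":[0,0,0]},{"xyz":[-0.13,0.09,0.26],"rot":[0,0,0]},{"xyz":[0.57,-0.39,0.78],"rot":[0,0,0]},{"xyz":[2,-1.4,2.3],"rot":[0,0,0]},{"xyz":[4,-2.8,5],"rot":[0,0,0]},{"xyz":[4.2,-2.9,8],"rot":[3.4,-2.4,-6.8]},{"xyz":[4.2,-2.9,8],"rot":[6.9,-4.7,-13.6]},{"xyz":[4.2,-2.9,8],"rot":[10.4,-7.1,-20.5]},{"xyz":[4.2,-2.9,8],"rot":[13.8,-9.4,-27.3]},{"xyz":[4.2,-2.9,8],"rot":[17.2,-11.8,-34.1]}]}}

```text
t: 11.6
tool_pos: [0.545, 0.1933, 0.2779]
orientation: [1.572, 2.064, 0.035]
force: [-0.4, 0.5, -1.4]
opening: 0.0258
```

{"name": "carry_out", "arguments": {"steps": [{"xyz":[0,0,0],"rot":[3.4,-2.4,-6.8]},{"xyz":[0,0,0],"rot":[6.9,-4.7,-13.6]},{"xyz":[0,0,0],"rot":[10.4,-7.1,-20.5]},{"xyz":[0,0,0],"rot":[13.8,-9.4,-27.3]},{"xyz":[0,0,0],"rot":[17.2,-11.8,-34.1]},{"xyz":[0,0,0],"rot":[20.7,-14.2,-40.9]},{"xyz":[0,0,0],"rot":[24.2,-16.5,-47.7]},{"xyz":[0,0,0],"rot":[27.6,-18.9,-54.6]},{"xyz":[0,0,0],"rot":[31,-21.3,-61.4]},{"xyz":[0,0,0],"rot":[34.5,-23.6,-68.2]}]}}

```text
t: 12.6
tool_pos: [0.5449, 0.1934, 0.2777]
orientation: [2.628, 0.594, 0.514]
force: [0.2, 0.4, -1.6]
opening: 0.0257
```

```bash
python3 -c "
from plan import *
s=read_state();print(s['t'],s['tool_pos'],s['q'])
print(delta(.063,-.05,-1),tcp(.063,-.05))"
```

```text
12.6 [0.5449 0.1934 0.2777] [ 0.5498 -0.1614  1.7961 -0.5148  1.301   0.1932]
(array([ 1.6018, -1.0309, -8.9502]), array([ 25.6505, -17.7597, -51.0944])) [0.5609 0.1831 0.1882]
```

{"name": "carry_out", "arguments": {"steps": [{"xyz":[0,0,0],"rot":[3.4,-2.4,-6.8]},{"xyz":[0.5,-0.5,0],"rot":[6.8,-4.7,-13.6]},{"xyz":[1,-1,0],"rot":[10.3,-7.1,-20.4]},{"xyz":[1.6,-1,0],"rot":[13.7,-9.5,-27.2]},{"xyz":[1.6,-1,-1],"rot":[17.1,-11.8,-34]},{"xyz":[1.6,-1,-3],"rot":[20.5,-14.2,-40.9]},{"xyz":[1.6,-1,-5],"rot":[23.9,-16.6,-47.7]},{"xyz":[1.6,-1,-7],"rot":[25.6,-17.8,-51.1]},{"xyz":[1.6,-1,-9],"rot":[25.6,-17.8,-51.1]},{"xyz":[1.6,-1,-9],"rot":[25.6,-17.8,-51.1]}]}}

```text
t: 13.6
tool_pos: [0.559, 0.1823, 0.184]
orientation: [2.747, -0.841, 0.767]
force: [-0.0, 0.3, -1.9]
opening: 0.026
```

```bash
python3 look.py r1 wrist scene; python3 fs.py; python3 -c "
from plan import *
print(delta(.063,0,-1),delta(.063,-.01,-1))
import cv2
a=cv2.imread('pics/r1_scene.png')[80:230,260:420]
cv2.imwrite('pics/r1a.png',cv2.resize(a,None,fx=4,fy=4))"
```

```text
13.7 [0.5609 0.1831 0.1881] [ 0.5187 -0.072   1.8821 -0.5476  1.1358  1.2999] [ 0.0495  0.8197 -1.1958] [ 0.1908  0.3595 -0.0043] 0.02595432674474675
[[ 0.7066 -0.5618  0.4302]
 [-0.4763 -0.8272 -0.2981]
 [ 0.5234  0.0057 -0.8521]]
13.7 Fx 0.98 Fy -0.70 Fz -0.80 tq -0.4044656663037991 tcp-bar x -0.0499 z(b) 0.0631 y -0.0000
(array([-3.5166,  2.4019, -2.6018]), array([ 0.2946, -0.1461, -0.2157])) (array([-2.8131,  1.9202, -2.0791]), array([ 0.2946, -0.1461, -0.2157]))
```

View pics/r1_wrist.png

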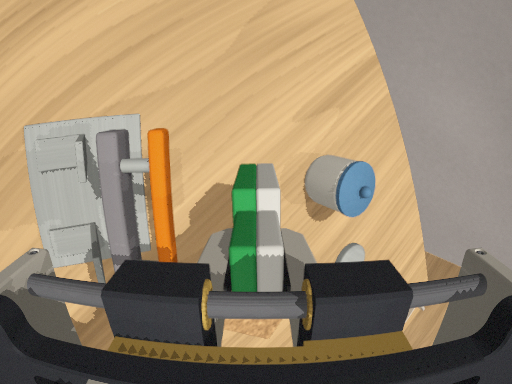

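View pics/r1a.png

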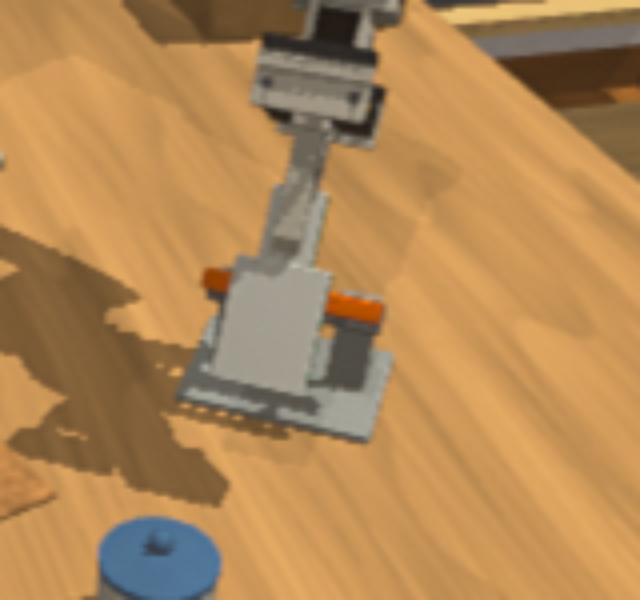

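{"name": "carry_out", "arguments": {"steps": [{"xyz":[-0.7,0.5,-0.52],"rot":[0.3,-0.1,-0.2]},{"xyz":[-1.5,1,-1.1],"rot":[0.3,-0.1,-0.2]},{"xyz":[-2.3,1.55,-1.7],"rot":[0.3,-0.1,-0.2]},{"xyz":[-2.9,2,-2.15],"rot":[0.3,-0.1,-0.2]},{"xyz":[-3.17,2.16,-2.34],"rot":[0.3,-0.1,-0.2]},{"xyz":[-3.24,2.21,-2.4],"rot":[0.3,-0.1,-0.2]},{"xyz":[-3.24,2.21,-2.4],"rot":[0.3,-0.1,-0.2]},{"xyz":[-3.24,2.21,-2.4],"rot":[0.3,-0.1,-0.2]}]}}

```text
t: 14.5
tool_pos: [0.529, 0.2054, 0.1646]
orientation: [2.75, -0.852, 0.777]
force: [0.2, -0.2, -1.8]
opening: 0.0258
```

```bash
python3 fs.py
```

```text
14.5 Fx 0.75 Fy 0.05 Fz -1.66 tq -0.38362294177127976 tcp-bar x -0.0045 z(b) 0.0628 y -0.0004
```

{"name": "carry_out", "arguments": {"steps": [{"xyz":[-0.07,0.05,-0.05],"rot":[0,0,0]},{"xyz":[-0.14,0.1,-0.1],"rot":[0,0,0]},{"xyz":[-0.21,0.14,-0.16],"rot":[0,0,0]},{"xyz":[-0.28,0.19,-0.21],"rot":[0,0,0]},{"xyz":[-0.28,0.19,-0.21],"rot":[0,0,0]},{"xyz":[-0.28,0.19,-0.21],"rot":[0,0,0]}]}}

```text
t: 15.1
tool_pos: [0.5261, 0.2072, 0.1623]
orientation: [2.75, -0.852, 0.777]
force: [1.9, -1.4, -1.0]
opening: 0.0259
```

```bash
python3 fs.py
```

```text
15.1 Fx -1.48 Fy 0.11 Fz -2.05 tq 0.028063475959667163 tcp-bar x -0.0004 z(b) 0.0629 y -0.0002
```

{"name": "carry_out", "arguments": {"steps": [{"xyz":[-0.07,0.05,-0.05],"rot":[0,0,0]},{"xyz":[-0.14,0.1,-0.1],"rot":[0,0,0]},{"xyz":[-0.21,0.14,-0.16],"rot":[0,0,0]},{"xyz":[-0.28,0.19,-0.21],"rot":[0,0,0]},{"xyz":[-0.32,0.22,-0.24],"rot":[0,0,0]},{"xyz":[-0.32,0.22,-0.24],"rot":[0,0,0]},{"xyz":[-0.32,0.22,-0.24],"rot":[0,0,0]}]}}

```text
t: 15.8
tool_pos: [0.5227, 0.2095, 0.1598]
orientation: [2.75, -0.852, 0.777]
force: [2.2, -1.8, -0.1]
opening: 0.0259
```

```bash
python3 fs.py; python3 look.py r2 wrist
```

```text
15.8 Fx -2.34 Fy 0.23 Fz -1.56 tq 0.4421383700726668 tcp-bar x 0.0044 z(b) 0.0629 y -0.0002
15.85 [0.5227 0.2095 0.1599] [ 0.6045 -0.0828  1.9467 -0.5698  1.1307  1.415 ] [ 2.6504 -2.7926  0.0821] [-0.2916 -0.3437 -0.1276] 0.02606502947835431
[[ 0.703  -0.565   0.4319]
 [-0.482  -0.8251 -0.2948]
 [ 0.523  -0.0009 -0.8523]]
```

View pics/r2_wrist.png

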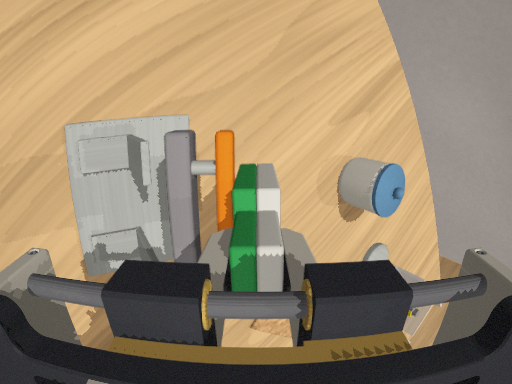

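{"name": "carry_out", "arguments": {"steps": [{"xyz":[-0.11,0.07,0.15],"rot":[0,0,0]},{"xyz":[-0.2,0.13,0.32],"rot":[0,0,0]},{"xyz":[-0.28,0.19,0.49],"rot":[0,0,0]},{"xyz":[-0.37,0.25,0.66],"rot":[0,0,0]},{"xyz":[-0.45,0.31,0.83],"rot":[0,0,0]},{"xyz":[-0.54,0.37,1],"rot":[0,0,0]},{"xyz":[-0.62,0.42,1.17],"rot":[0,0,0]},{"xyz":[-0.71,0.48,1.34],"rot":[0,0,0]},{"xyz":[-0.79,0.54,1.51],"rot":[0,0,0]},{"xyz":[-0.88,0.6,1.69],"rot":[0,0,0]}]}}

```text
t: 16.85
tool_pos: [0.5138, 0.2156, 0.1767]
orientation: [2.75, -0.851, 0.776]
force: [2.8, -2.5, -1.5]
opening: 0.0257
```

```bash
python3 fs.py
```

```text
16.85 Fx -2.41 Fy 0.48 Fz -3.19 tq 0.553073342596919 tcp-bar x 0.0048 z(b) 0.0429 y -0.0002
```

{"name": "carry_out", "arguments": {"steps": [{"xyz":[-0.13,0.09,0.26],"rot":[0,0,0]},{"xyz":[-0.26,0.18,0.51],"rot":[0,0,0]},{"xyz":[-0.39,0.27,0.77],"rot":[0,0,0]},{"xyz":[-0.52,0.35,1.02],"rot":[0,0,0]},{"xyz":[-0.65,0.44,1.28],"rot":[0,0,0]},{"xyz":[-0.78,0.53,1.54],"rot":[0,0,0]},{"xyz":[-0.91,0.62,1.79],"rot":[0,0,0]},{"xyz":[-1.04,0.71,2.05],"rot":[0,0,0]},{"xyz":[-1.17,0.8,2.3],"rot":[0,0,0]},{"xyz":[-1.17,0.8,2.3],"rot":[0,0,0]}]}}

```text
t: 17.85
tool_pos: [0.5021, 0.2237, 0.2002]
orientation: [2.75, -0.852, 0.777]
force: [1.4, -1.8, 1.0]
opening: 0.0257
```

```bash
python3 fs.py; python3 look.py r3 wrist scene;python3 fs.py;python3 -c "
import cv2
a=cv2.imread('pics/r3_scene.png')[110:200,280:380]
cv2.imwrite('pics/r3a.png',cv2.resize(a,None,fx=6,fy=6))"
```

```text
17.85 Fx -2.36 Fy 0.66 Fz -0.24 tq 0.564469850103104 tcp-bar x 0.0046 z(b) 0.0154 y -0.0003
17.95 [0.5023 0.2236 0.2001] [ 0.6536 -0.143   1.9249 -0.5562  1.225   1.4113] [ 1.1867 -3.0508  2.0298] [-0.4472 -0.4145 -0.1795] 0.025550519985976926
[[ 0.7029 -0.565   0.4322]
 [-0.4821 -0.8251 -0.2946]
 [ 0.5231 -0.0013 -0.8523]]
17.95 Fx -3.37 Fy 1.85 Fz 0.32 tq 0.5946629376166019 tcp-bar x 0.0046 z(b) 0.0156 y -0.0004
```

View pics/r3_wrist.png

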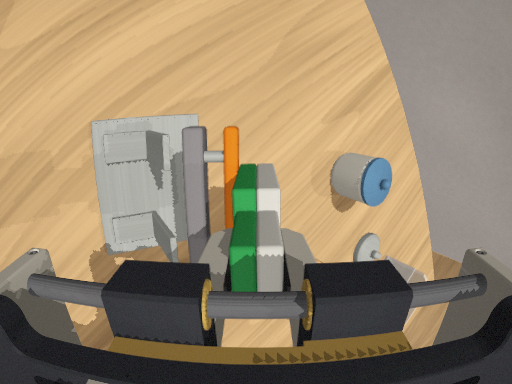

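View pics/r3a.png

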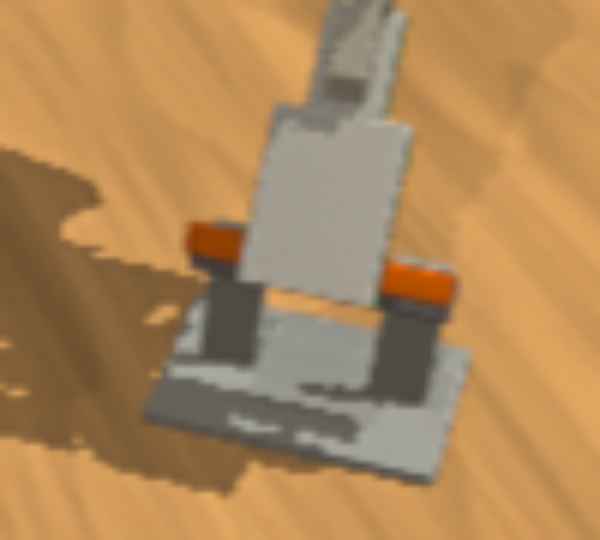

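{"name": "carry_out", "arguments": {"steps": [{"xyz":[0.7,-0.48,0.52],"rot":[0,0,0]},{"xyz":[2,-1.4,2],"rot":[0,0,0]},{"xyz":[4,-2.8,5],"rot":[0,0,0]},{"xyz":[4.2,-4,8],"rot":[0,0,0]},{"xyz":[4.3,-8,8],"rot":[4.5,6.5,0]},{"xyz":[4.3,-12,8],"rot":[8.9,13,0]},{"xyz":[4.3,-16,8],"rot":[13.4,19.5,0]},{"xyz":[4.3,-20,8],"rot":[17.8,26,0]},{"xyz":[4.3,-24,7],"rot":[17.8,26,0]},{"xyz":[4.3,-28,6],"rot":[17.8,26,0]}]}}

```text
t: 18.95
tool_pos: [0.5456, -0.0593, 0.2588]
orientation: [-2.998, 0.931, 0.001]
force: [1.0, -0.2, -1.7]
opening: 0.0256
```

{"name": "carry_out", "arguments": {"steps": [{"xyz":[0,0,0],"rot":[0,0,0]},{"xyz":[0,0,0],"rot":[0,0,0]}]}}

```text
t: 19.15
tool_pos: [0.5449, -0.0573, 0.2589]
orientation: [-2.999, 0.932, 0.002]
force: [0.2, 0.2, -0.3]
opening: 0.0256
```

```bash
python3 look.py m1 wrist scene side;python3 -c "
import cv2
a=cv2.imread('pics/m1_scene.png')[100:250,170:330]
b=cv2.imread('pics/m1_side.png')[100:270,200:360]
cv2.imwrite('pics/m1a.png',cv2.resize(cv2.hconcat([a,b[:150]]),None,fx=2.4,fy=2.4))
from plan import *
s=read_state();Rt=R.from_rotvec(s['orientation'])
x=Rt.as_matrix()[:,0];Rg=R.from_euler('z',np.arctan2(x[1],x[0]))*R.from_euler('x',np.pi)
print(np.degrees((Rg*Rt.inv()).as_rotvec()))"
```

```text
19.3 [ 0.5454 -0.0553  0.2601] [-0.1953 -0.0202  1.6     0.0012  1.5606  0.404 ] [-0.2589 -0.0474 -1.4275] [-0.0048  0.0098 -0.0373] 0.025744823649090462
[[ 0.8257 -0.5641  0.0013]
 [-0.5641 -0.8257  0.0009]
 [ 0.0006 -0.0015 -1.    ]]
[-0.0526  0.0772 -0.    ]
```

View pics/m1_wrist.png

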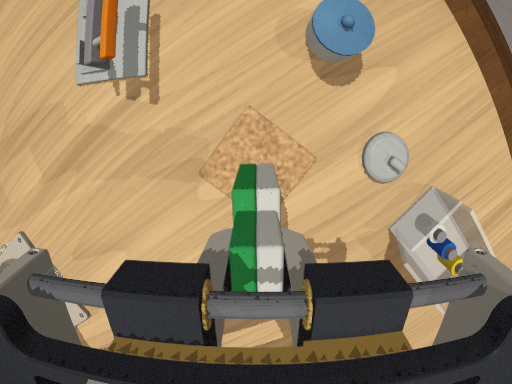

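View pics/m1a.png

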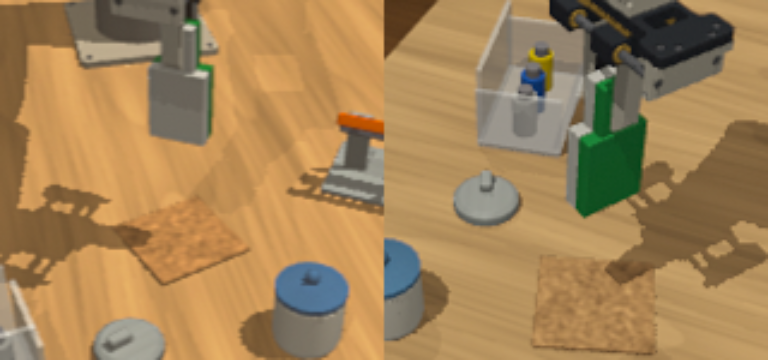

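```bash
python3 -c "
from plan import *
c=calibration('wrist');a=onz('wrist',200,173,.006,c);b=onz('wrist',317,158,.006,c);print(a,b,(a+b)/2)"
```

```text
[ 0.4755 -0.0187  0.006 ] [ 0.6227 -0.0932  0.006 ] [ 0.5491 -0.056   0.006 ]
```

{"name": "carry_out", "arguments": {"steps": [{"xyz":[0,0,-3],"rot":[0,0.1,0]},{"xyz":[0,0,-6],"rot":[0,0.1,0]},{"xyz":[0,0,-9],"rot":[0,0.1,0]},{"xyz":[0,0,-11],"rot":[0,0.1,0]},{"xyz":[0,0,-12.5],"rot":[0,0.1,0]},{"xyz":[0,0,-13.5],"rot":[0,0.1,0]},{"xyz":[0,0,-13.9],"rot":[0,0.1,0]},{"xyz":[0,0,-13.9],"rot":[0,0.1,0]},{"xyz":[0,0,-13.9],"rot":[0,0.1,0]}]}}

```text
t: 20.2
tool_pos: [0.5459, -0.0566, 0.1218]
orientation: [-3.001, 0.93, -0.001]
force: [-0.3, -0.1, -1.4]
opening: 0.0258
```

```bash
python3 look.py m2
```

```text
20.2 [ 0.5459 -0.0566  0.1218] [-0.1968  0.0763  1.7585  0.0002  1.3063  0.404 ] [-0.347  -0.1053 -1.3618] [-0.0409 -0.0862 -0.0421] 0.025783324682540396
[[ 0.8249 -0.5653  0.0006]
 [-0.5653 -0.8249  0.0001]
 [ 0.0004 -0.0004 -1.    ]]
```

Centred over the mat; easing down until it touches.

{"name": "carry_out", "arguments": {"steps": [{"xyz":[0,0,-0.15],"rot":[0,0,0]},{"xyz":[0,0,-0.3],"rot":[0,0,0]},{"xyz":[0,0,-0.45],"rot":[0,0,0]},{"xyz":[0,0,-0.55],"rot":[0,0,0]},{"xyz":[0,0,-0.55],"rot":[0,0,0]}]}}

```text
t: 20.7
tool_pos: [0.545, -0.0565, 0.1149]
orientation: [3.001, -0.93, -0.003]
force: [0.3, -0.5, -1.5]
opening: 0.0259
```

{"name": "carry_out", "arguments": {"steps": [{"xyz":[0,0,-0.05],"rot":[0,0,0]},{"xyz":[0,0,-0.1],"rot":[0,0,0]},{"xyz":[0,0,-0.1],"rot":[0,0,0]},{"xyz":[0,0,-0.1],"rot":[0,0,0]}]}}

```text
t: 21.1
tool_pos: [0.5453, -0.0565, 0.1148]
orientation: [-3.001, 0.93, 0.001]
force: [-2.6, 0.3, 4.8]
opening: 0.026
```

```bash
python3 look.py m3 scene side;python3 -c "
import cv2
a=cv2.imread('pics/m3_scene.png')[120:250,170:330]
b=cv2.imread('pics/m3_side.png')[140:270,200:360]
cv2.imwrite('pics/m3a.png',cv2.resize(cv2.hconcat([a,b]),None,fx=2.5,fy=2.5))"
```

```text
21.2 [ 0.5453 -0.0566  0.1148] [-0.1969  0.0833  1.7646  0.      1.2944  0.4039] [-2.4719  0.411   6.2879] [0.1247 0.6868 0.0109] 0.02569387948801558
[[ 0.8249 -0.5653 -0.0008]
 [-0.5653 -0.8249  0.0002]
 [-0.0007  0.0003 -1.    ]]
```

View pics/m3a.png

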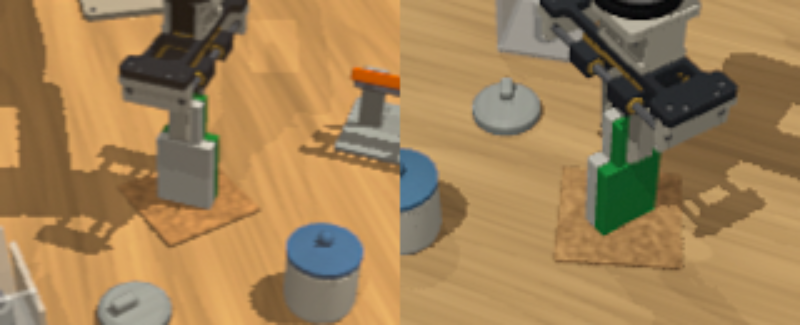

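{"name": "carry_out", "arguments": {"steps": [{"xyz":[0,0,0],"rot":[0,0,0]},{"xyz":[0,0,0],"rot":[0,0,0]},{"xyz":[0,0,0],"rot":[0,0,0]},{"xyz":[0,0,0],"rot":[0,0,0]}], "force": 5}}

```text
t: 21.6
tool_pos: [0.5456, -0.0566, 0.1147]
orientation: [-3.001, 0.93, 0.0]
force: [-2.6, -0.8, 5.3]
opening: 0.0262
```

```bash
python3 look.py m4
```

```text
21.6 [ 0.5456 -0.0566  0.1147] [-0.1969  0.0835  1.7646  0.0001  1.2938  0.4039] [-2.638  -0.77    5.3006] [0.0799 0.4077 0.0582] 0.026227067209471912
[[ 0.8248 -0.5654 -0.0002]
 [-0.5654 -0.8248  0.0001]
 [-0.0003  0.     -1.    ]]
```

{"name": "carry_out", "arguments": {"steps": [{"xyz":[0,0,0.03],"rot":[0,0,0]},{"xyz":[0,0,0.05],"rot":[0,0,0]},{"xyz":[0,0,0.05],"rot":[0,0,0]}]}}

```text
t: 21.9
tool_pos: [0.5454, -0.0566, 0.1147]
orientation: [3.001, -0.93, -0.001]
force: [-0.1, 0.1, 3.1]
opening: 0.0257
```

```bash
python3 look.py m5
```

```text
21.9 [ 0.5454 -0.0566  0.1147] [-0.1969  0.0834  1.7647  0.0001  1.2943  0.4039] [-0.1299  0.1342  3.0794] [-0.1143  0.0107 -0.0356] 0.02569047248700403
[[ 0.8248 -0.5654 -0.0007]
 [-0.5654 -0.8248  0.0002]
 [-0.0007  0.0002 -1.    ]]
```

Unloaded sideways; still lightly seated. Open.

{"name": "carry_out", "arguments": {"steps": [{"xyz":[0,0,0],"rot":[0,0,0]},{"xyz":[0,0,0],"rot":[0,0,0]},{"xyz":[0,0,0],"rot":[0,0,0]},{"xyz":[0,0,0],"rot":[0,0,0]},{"xyz":[0,0,0],"rot":[0,0,0]}], "grip": 0.65}}

```text
t: 22.4
tool_pos: [0.5451, -0.0565, 0.1145]
orientation: [3.001, -0.93, -0.002]
force: [-0.6, -0.4, -0.5]
opening: 0.0591
```

```bash
python3 look.py m6 wrist
```

```text
22.45 [ 0.5451 -0.0565  0.1146] [-0.1969  0.0835  1.7649  0.0002  1.2946  0.4039] [ 0.8396  0.3657 -0.1808] [-0.0421 -0.004   0.0334] 0.059685184002206466
[[ 0.8249 -0.5653 -0.0013]
 [-0.5653 -0.8249  0.0004]
 [-0.0013  0.0004 -1.    ]]
```

View pics/m6_wrist.png

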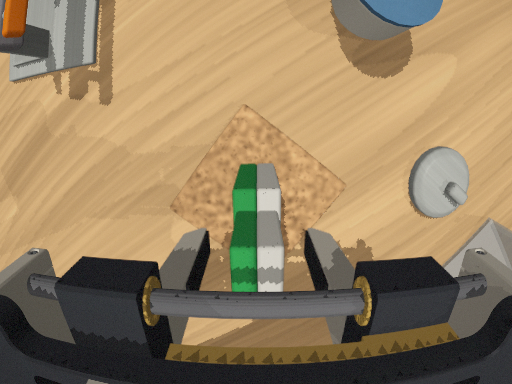

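Fingers are clear on both sides, teether standing on the mat. Retreat straight up.

{"name": "carry_out", "arguments": {"steps": [{"xyz":[0,0,1],"rot":[0,0,0]},{"xyz":[0,0,3],"rot":[0,0,0]},{"xyz":[0,0,6],"rot":[0,0,0]},{"xyz":[0,0,9],"rot":[0,0,0]},{"xyz":[0,0,12],"rot":[0,0,0]},{"xyz":[0,0,14],"rot":[0,0,0]},{"xyz":[0,0,14],"rot":[0,0,0]},{"xyz":[0,0,14],"rot":[0,0,0]},{"xyz":[0,0,14],"rot":[0,0,0]}]}}

```text
t: 23.35
tool_pos: [0.5445, -0.0564, 0.2533]
orientation: [3.001, -0.93, -0.005]
force: [-0.1, -0.4, -0.2]
opening: 0.0603
```

```bash
python3 look.py m7 wrist scene side;python3 -c "
import cv2
a=cv2.imread('pics/m7_scene.png')[120:270,90:330]
b=cv2.imread('pics/m7_side.png')[100:250,190:330]
cv2.imwrite('pics/m7a.png',cv2.resize(cv2.hconcat([a,b]),None,fx=2.1,fy=2.1))
c=cv2.imread('pics/m7_wrist.png')"
```

```text
23.5 [ 0.5445 -0.0564  0.2531] [-0.1969 -0.0153  1.6077  0.0001  1.5528  0.4039] [-0.2673 -0.5373 -0.2533] [-0.0255 -0.0808  0.0324] 0.060739863794671604
[[ 0.8248 -0.5654 -0.0036]
 [-0.5654 -0.8248  0.0009]
 [-0.0034  0.0013 -1.    ]]
```

View pics/m7_wrist.png

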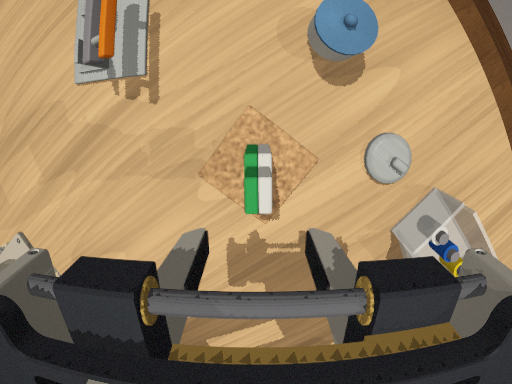

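View pics/m7a.png

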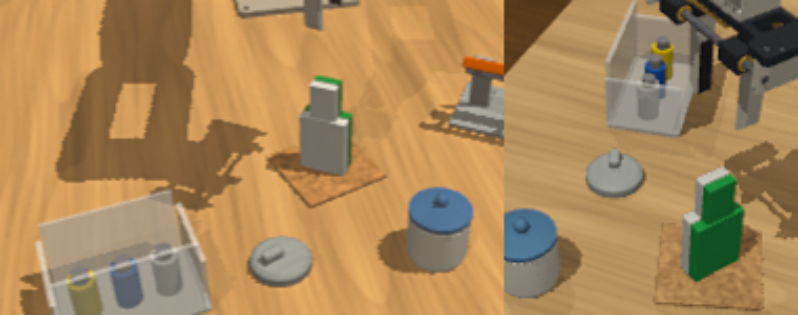

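```bash
python3 -c "
from plan import *
c=calibration('wrist');print(onz('wrist',258.5,195,.141,c)); a=onz('wrist',198,174,.006,c);b=onz('wrist',319,158,.006,c);print((a+b)/2)
close_job();print('closed')"
```

```text
[ 0.5466 -0.0573  0.141 ]
[ 0.5472 -0.0564  0.006 ]
the job is handed in; nothing more can be done
closed
```

I wiped the teether on the bar, white side first and then green, stood it upright in the middle of the cork mat, let go, and handed the job in at about 23.5 s; no verdict was given.

- **Wiping:** On each side the bar started about 63 mm above the bottom end. I drew the teether up until the bar was about 15 mm above it, pressing the whole way. I estimate the bar gave about 4 to 5 mm, from the arm's position and a contact force of about 3 to 4 N. In the pictures taken during each wipe, the side looked flat on the bar.
- **Placing:** After release, the top of the teether measured about 1 mm from the mat's centre in the wrist camera. It looked upright in all three views, and the fingers were clear of it, about 11 cm above where they had gripped it.
- **Canister, lid and caddy:** They look undisturbed in the last pictures; I did not measure their positions again.
- **Odd readings:**
  - The camera and force estimates of where the bar begins to give differed by about 1 to 3 mm, so I relied on the force.
  - As the teether first touched the mat there was a brief side load of about 2.6 N. I eased it off before opening the gripper.

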